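# Find the rocking lug of the jig plate and press its shim flat

### The job

The jig plate on the watchmaker's bench rocks: press down on its four corner lugs with the fingertips until you find the one that sinks, then press the shim tongue beside that lug (the tipped-up steel strip on the side of that lug away from the robot) fully flat. Leave the other three shims standing, do not lift or shift the plate, and leave everything else where it is.

Things in the scene. Friction and masses are not known exactly. Their poses are not given: they have to be found in the camera images.
- plate: Loose aluminium jig plate, 0.8 kg, 10 mm thick: body 148 mm in x by 84 mm in y, four lugs at its corners (two on each y side, 176 mm over them). Origin: centre of its underside, 40 mm above the bench when level; z up. It rests on a steel post under each lug. Things on it reach at most 19 mm above its top. A dark base, 10 mm thick, lies below.
- lug_1 (a point): Where to press lug 1: on its top, above its post, plate frame x -66, y +70 mm, 50 mm above the bench. The lug reaches 10 mm to -x, 18 to +x, 18 outwards. Three lugs are firm. One, unmarked and different from run to run, is sprung: under 3 to 6 N it sinks 3.5 mm to a stop (plate tips 0.04 rad) and springs back when let go.
- tongue_1 (a point): Point fixed to the plate, 55 mm in plate +x from lug_1, 39.7 mm above the bench: where to press the tongue of lug 1's shim; on its top face once flat. The tongue is a steel strip 24 mm wide, 42 long, 3 thick; hinge line along plate y, 28 mm in +x from lug_1. Tipped up, its tip is 57 mm from lug_1, up to 70 mm above the bench. The plate's edge is 28 mm inwards.
- lug_2 (a point): Where to press lug 2: on its top, above its post, plate frame x +54, y +70 mm, 50 mm above the bench. The lug reaches 10 mm to -x, 18 to +x, 18 outwards. Three lugs are firm. One, unmarked and different from run to run, is sprung: under 3 to 6 N it sinks 3.5 mm to a stop (plate tips 0.04 rad) and springs back when let go.
- tongue_2 (a point): Point fixed to the plate, 55 mm in plate +x from lug_2, 39.7 mm above the bench: where to press the tongue of lug 2's shim; on its top face once flat. The tongue is a steel strip 24 mm wide, 42 long, 3 thick; hinge line along plate y, 28 mm in +x from lug_2. Tipped up, its tip is 57 mm from lug_2, up to 70 mm above the bench. The plate's edge is 28 mm inwards.
- lug_3 (a point): Where to press lug 3: on its top, above its post, plate frame x -66, y -70 mm, 50 mm above the bench. The lug reaches 10 mm to -x, 18 to +x, 18 outwards. Three lugs are firm. One, unmarked and different from run to run, is sprung: under 3 to 6 N it sinks 3.5 mm to a stop (plate tips 0.04 rad) and springs back when let go.
- tongue_3 (a point): Point fixed to the plate, 55 mm in plate +x from lug_3, 39.7 mm above the bench: where to press the tongue of lug 3's shim; on its top face once flat. The tongue is a steel strip 24 mm wide, 42 long, 3 thick; hinge line along plate y, 28 mm in +x from lug_3. Tipped up, its tip is 57 mm from lug_3, up to 70 mm above the bench. The plate's edge is 28 mm inwards.
- lug_4 (a point): Where to press lug 4: on its top, above its post, plate frame x +54, y -70 mm, 50 mm above the bench. The lug reaches 10 mm to -x, 18 to +x, 18 outwards. Three lugs are firm. One, unmarked and different from run to run, is sprung: under 3 to 6 N it sinks 3.5 mm to a stop (plate tips 0.04 rad) and springs back when let go.
- tongue_4 (a point): Point fixed to the plate, 55 mm in plate +x from lug_4, 39.7 mm above the bench: where to press the tongue of lug 4's shim; on its top face once flat. The tongue is a steel strip 24 mm wide, 42 long, 3 thick; hinge line along plate y, 28 mm in +x from lug_4. Tipped up, its tip is 57 mm from lug_4, up to 70 mm above the bench. The plate's edge is 28 mm inwards.
- shim_a (a joint): Hinge angle of one of the four shims, rad: 0 = tipped up (0.8 rad to the level), 0.8 = flat, hard stop; starts between 0 and 0.12. Stiff hinge: about 5 N straight down on the tongue turns it, it stays where left, and flat it carries its lug. Which lug this letter's shim belongs to changes from run to run and is not told.
- shim_b (a joint): Hinge angle of one of the four shims, rad: 0 = tipped up (0.8 rad to the level), 0.8 = flat, hard stop; starts between 0 and 0.12. Stiff hinge: about 5 N straight down on the tongue turns it, it stays where left, and flat it carries its lug. Which lug this letter's shim belongs to changes from run to run and is not told.
- shim_c (a joint): Hinge angle of one of the four shims, rad: 0 = tipped up (0.8 rad to the level), 0.8 = flat, hard stop; starts between 0 and 0.12. Stiff hinge: about 5 N straight down on the tongue turns it, it stays where left, and flat it carries its lug. Which lug this letter's shim belongs to changes from run to run and is not told.
- shim_d (a joint): Hinge angle of one of the four shims, rad: 0 = tipped up (0.8 rad to the level), 0.8 = flat, hard stop; starts between 0 and 0.12. Stiff hinge: about 5 N straight down on the tongue turns it, it stays where left, and flat it carries its lug. Which lug this letter's shim belongs to changes from run to run and is not told.
- watch_case: Bystander: small steel watch case, disc 40 mm across, 9 mm high, lying loose in the shallow white holder on the plate; origin at the centre of its underside.
- eyepiece_cap: Bystander: black eyepiece cap, 28 mm across, 18 mm high, standing loose on the plate; origin at the centre of its underside.
- loupe: Bystander: black loupe, 34 mm across, 28 mm high, on the bench; origin at the centre of its underside.
- tweezers: Bystander: steel tweezers about 132 mm long, lying on the bench; origin at the centre of its underside, long axis along its x.
- screwdriver: Bystander: small screwdriver 120 mm long, lying on the bench; origin at the centre of its underside, long axis along its x.
- oil_jar: Bystander: amber jar, 34 mm across, 45 mm high; origin at the centre of its underside.
- bezel: Bystander: round brass case back, 42 mm across, 7 mm high; origin at the centre of its underside.
There are look-alikes about, which are no part of the job. Several things have the shape of the plate; the one meant has the colours described above.

How it is judged:
By the outcome, as a careful person would: the job done as asked, in the order asked, and still so for the second after the job is handed in, with the robot touching nothing.
It also fails if it takes over 48 s, if anything falls off the work surface, if the arm or the gripper's body presses on something with over 40 N, if the wrist force passes 120 N, or if a joint passes its speed limit or range.

### The arm

A 6-joint arm with a two-finger parallel gripper is mounted at the origin on the work surface. World frame = base frame: x ahead of the robot, y to its left, z up, the work surface at z = 0. Lengths are in m, angles in degrees, forces in N, time in s.
With the tool pointing down it reaches from about 0.35 to 0.875 m from the base axis. Payload 4.2 kg.
Tool frame: the origin (TCP) lies on the front face of the gripper's body, between the roots of the fingers; the fingertips stand 70 mm ahead of it and the grasp point (between the pads) lies 51 mm ahead of it (r.nose_length is the distance from the TCP to the fingertips, in m); z points along the fingers, y is the direction in which the jaws open and shut (so a half turn about z gives the same grasp; the last joint's range is limited). The gripper opens to 87 mm and grips with 3 to 60 N. Pads are 19 mm wide; open, the fingers measure 117 mm over their backs; the gripper's body (75 mm by 190 mm) begins 51 mm behind the grasp point.
Start: joints at [86.608, 22.042, 0.453, 0, -68.411, -14.817], TCP at [0.195, 0.594, 0.292] pointing down, gripper open.
Joint ranges: [-179.83, 179.83], [-69.29, 118.12], [-61.27, 80.66], [-181.25, 117.63], [-171.15, -9.14], [-177.46, 177.46]. Speed limits (degrees/s): [159.86, 159.86, 180, 180, 180, 180].

### API

Orientations are given as a 3x3 rotation matrix whose columns are the frame's x, y, z axes.
In Python, from station import telemetry, capture, order, r gives the robot as it stands.
- The arm moves only by the tool drive_tool, never from a script. Its argument "series" is a list of rows, each a list of 4 numbers: the shift along the tool's x, y, z as a fraction of full scale, then the turn about the tool's z as a fraction of full scale. In form: [[dx, dy, dz, turn], ...]. A call has 1 to 10 rows; each row is the pose to reach, as a shift and turn from the pose commanded when the call began, along the tool's axes at that moment; what a row does not reach only later rows make up. Full scale, the value 1, is 0.12 m for a shift and 2 rad for a turn. A row lasts 1/8 s, in which the tool goes at most 62.5 mm and 10.7 degrees, less where a joint would pass 70% of its speed; a pose out of reach is approached as far as the arm can. A call with a number of a shift or a turn outside -1 to 1 is refused whole. A call with a gripper value outside its range is refused whole. "fingers" is the finger opening in mm, from 0 to 87, set as the call begins (left out, the last holds). The fingers move at their own pace and stop on an object; the grip force is fixed at half the most. Time passes only in rows, so rows that repeat a pose let the fingers close. It gives the time, the measured TCP pose, the force and the opening at its end, in the units of the state.
- telemetry.sense(): the state, without advancing time (a new reading comes with each control period).
- capture(name): name is "side" or "top"; returns a dict with "color" (480x640x3 uint8, blue, green, red), "fx", "fy", "cx", "cy" (pixels), "eye" and "attitude" of the camera in the world. Camera axes: x right, y up, looking along -z (the intrinsics and any distortion apply to the point x, -y, -z); pixel columns grow to the right and rows downward; lengths in m; the calibration is good to about 2 mm. A picture is of the moment at which its call begins. There is no depth.
- order.finish_job(): hands the job in, once; it reports no verdict.
The state is a dict: "time_s": time; "joints": joint angles; "joint_velocities": joint speeds; "effort": joint torques, N m; "tcp_pos": TCP position; "ee_rot": TCP orientation; "wrist_force": force on the tool from outside, world axes, zero at the start; "moment": the same for the moment, N m; "gripper_width": opening from 0.0 (shut) to 1.0 (fully open).
Only numpy, scipy, OpenCV 4.12 (cv2) and the standard library are available. Lean on these libraries where they do the work, as an engineer would, in place of code of your own. Each camera call takes 0.05 s, during which the arm holds its last target. There are 200 camera calls.

## Working session

There is one attempt and no reset: what is moved stays moved. The work goes in short steps, Python scripts to look and compute and a tool call to move; the robot and the scene stay as the last step left them, time stands still between calls to the robot, and variables do not carry over. Pictures are saved under pics/ and viewed, about 8 in all and at most 12, crops included, and the job is handed in when it is done.

Besides the shell and the picture viewer there is one more tool, called after "Call:" as name([rows], argument=value, ...), one row to a line, values as JSON. drive_tool: Moves the arm, as the interface text tells. Shift numbers are shares of 0.12 m and turn numbers shares of 2 rad, none past 1 either way. Its arguments: {"type":"object","properties":{"series":{"type":"array","items":{"type":"array","items":{"type":"number","minimum":-1,"maximum":1}}},"fingers":{"type":"number"}},"required":["series"]}

```bash
mkdir -p pics; ls
python3 - <<'E'
from station import telemetry,capture,order,r
import cv2,json
s=telemetry.sense(); print(s)
for n in("top","side"):
    c=capture(n); cv2.imwrite(f"pics/{n}0.png",c["color"]); print({k:v for k,v in c.items() if k!="color"})
E
```

```text
pics
{'time_s': 0.0, 'joints': array([ 8.66086314e+01,  2.20906242e+01,  3.81579743e-01, -2.98011637e-02,
       -6.84108940e+01, -1.48180505e+01]), 'joint_velocities': array([ 0.02286907, -0.12939062, -0.06395782, -0.15142945,  0.04788736,
        0.00981798]), 'effort': array([ 1.37600468e-04, -3.90668392e+01,  1.87405121e+01,  4.21974555e+00,
        1.08983635e-02, -2.01283342e-04]), 'tcp_pos': array([0.19512424, 0.59329682, 0.29117107]), 'ee_rot': array([[ 9.49860733e-01, -3.12672704e-01, -6.06622149e-04],
       [-3.12673285e-01, -9.49858499e-01, -2.06099569e-03],
       [ 6.82118933e-05,  2.14733342e-03, -9.99997692e-01]]), 'wrist_force': array([0.74073686, 0.20437016, 0.38993313]), 'moment': array([ 0.02043154, -0.05676322,  0.01077936]), 'gripper_width': 0.999963621975873}
{'fx': 531.2250641967897, 'fy': 531.2250641967897, 'cx': 324.0248301082539, 'cy': 244.5851963535161, 'eye': array([ 0.39865531, -0.00823874,  1.20000389]), 'attitude': array([[ 0.00443028,  0.99586662, -0.09071959],
       [-0.99998458,  0.00410814, -0.00373728],
       [-0.00334914,  0.09073475,  0.99586946]])}
{'fx': 583.7311499919641, 'fy': 583.7311499919641, 'cx': 307.2130942241117, 'cy': 240.43047761366014, 'eye': array([ 0.3457678 , -0.78585838,  0.85136945]), 'attitude': array([[ 0.98252452,  0.1193557 , -0.14282782],
       [-0.18536457,  0.69709367, -0.69260406],
       [ 0.01689812,  0.70697569,  0.70703594]])}
```

View pics/top0.png

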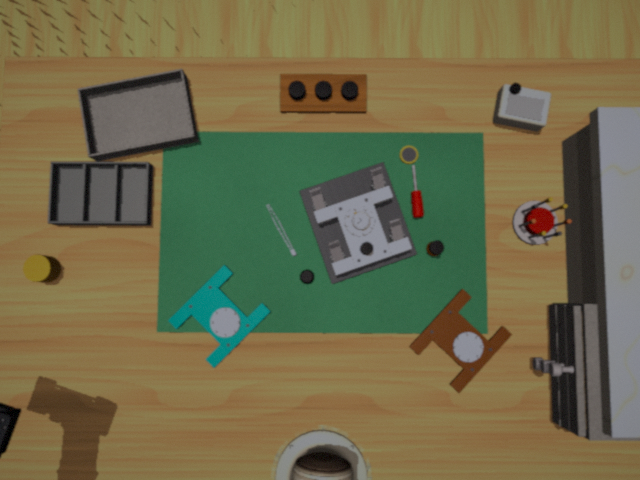

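View pics/side0.png

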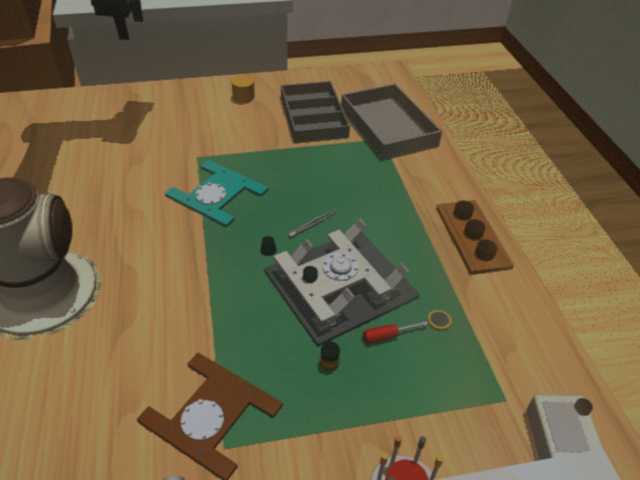

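The first picture set shows three plate shapes. In the top view they are aluminium (363,222), teal (219,316) and brown (460,341); the aluminium one on the dark base matches the description. Next is a close crop and a measurement.

```bash
cat > h.py <<'E'
import cv2,numpy as np
from station import telemetry,capture,order,r
def ray(c,u,v,z):
    d=np.array([(u-c["cx"])/c["fx"],-(v-c["cy"])/c["fy"],-1.]); d=c["attitude"]@d
    return c["eye"]+d*(z-c["eye"][2])/d[2]
def proj(c,p):
    q=c["attitude"].T@(np.asarray(p)-c["eye"]); return np.array([c["cx"]+c["fx"]*q[0]/-q[2],c["cy"]-c["fy"]*q[1]/-q[2]])
E
python3 - <<'E'
from h import *
c=capture("top"); im=c["color"]
hsv=cv2.cvtColor(im,cv2.COLOR_BGR2HSV)
print(hsv[258:260,352:356].tolist(), hsv[205,340],hsv[240,393],hsv[200,318], hsv[185,340])
m=((hsv[...,1]<45)&(hsv[...,2]>140)).astype(np.uint8)*255
w=np.zeros_like(m); w[155:290,290:425]=255; m&=w
cs,_=cv2.findContours(m,cv2.RETR_EXTERNAL,cv2.CHAIN_APPROX_NONE)
k=max(cs,key=cv2.contourArea)
P=np.array([ray(c,*p[0],.05)[:2] for p in k],np.float32)
R=cv2.minAreaRect(P); print(cv2.contourArea(k),R, cv2.boxPoints(R))
vis=cv2.resize(im[155:290,290:425],None,fx=4.4,fy=4.4,interpolation=cv2.INTER_CUBIC)
kk=((k-[290,155]+.5)*4.4).astype(int); cv2.polylines(vis,[kk],True,(0,0,255),1)
cv2.imwrite("pics/crop1.png",vis)
E
```

```text
[[[116, 14, 149], [113, 15, 150], [117, 17, 153], [118, 20, 156]], [[117, 17, 148], [117, 15, 149], [118, 20, 154], [115, 20, 155]]] [115  20 152] [ 0 14 94] [  4  18 114] [150   4  72]
3214.5 ((0.5368799567222595, -0.0868908241391182), (0.1447898894548416, 0.17199887335300446), 19.60474395751953) [[ 0.4398264  -0.03016745]
 [ 0.49753717 -0.1921955 ]
 [ 0.63393354 -0.1436142 ]
 [ 0.5762228   0.01841386]]
```

View pics/crop1.png

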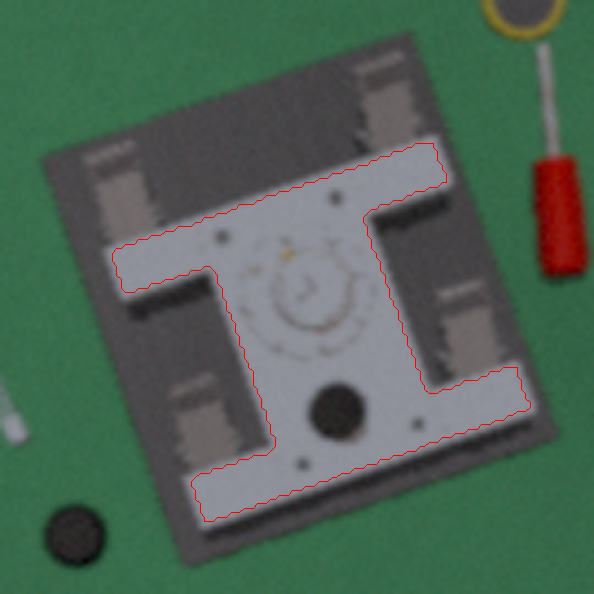

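The crop shows the aluminium H plate with +x up and rotated about 19.6°. Its lugs are at crop (225,490)=1, (145,260)=2, (500,390)=3 and (410,165)=4, and each tipped tongue is on the far side of its lug. The measured rectangle is 145x172 mm against 148x176 expected, which fits.

```bash
cat >> h.py <<'E'
A=np.radians(19.6); C=np.array([.53688,-.08689])
U=np.array([[np.cos(A),-np.sin(A)],[np.sin(A),np.cos(A)]])
O=C-U@[-.002,0]
L={1:(-.066,.07),2:(.054,.07),3:(-.066,-.07),4:(.054,-.07)}
lug={k:O+U@v for k,v in L.items()}
ton={k:O+U@(np.array(v)+[.055,0]) for k,v in L.items()}
def plan(xy,tipz):
    s=telemetry.sense(); R=s["ee_rot"]
    d=R.T@(np.r_[xy,tipz+.07]-s["tcp_pos"])
    yaw=np.degrees(np.arctan2(R[1,0],R[0,0]))
    print("t",round(s["time_s"],2),"tcp",s["tcp_pos"].round(4),"frac",(d/.12).round(3),"turn",round(-np.radians(19.6-yaw)/2,3),"F",s["wrist_force"].round(1),"tilt",R[:2,2].round(4))
E
python3 -c "
from h import *
print(O,lug,ton,r.nose_length); plan(lug[2],.12)"
```

```text
[ 0.53876411 -0.0862191 ] {1: array([ 0.45310671, -0.04241488]), 2: array([ 0.56615361, -0.00216069]), 3: array([ 0.50006993, -0.17430292]), 4: array([ 0.61311683, -0.13404873])} {1: array([ 0.50491987, -0.02396504]), 2: array([0.61796677, 0.01628915]), 3: array([ 0.55188309, -0.15585309]), 4: array([ 0.66492999, -0.1155989 ])} 0.0697
t 0.15 tcp [0.1952 0.5934 0.2914] frac [4.488 3.747 0.852] turn -0.33 F [0.2 0.9 0.2] tilt [-0.0004 -0.0016]
```

Call:
drive_tool([
  [0.25,0.2,0,0],
  [0.6,0.5,0,0],
  [0.9,0.75,0,0],
  [0.9,0.75,0,0],
], fingers=0)

```text
time_s: 0.65
tcp_pos: [0.2708, 0.4718, 0.2924]
ee_rot: [[0.949, -0.316, -0.0], [-0.316, -0.949, -0.001], [-0.0, 0.001, -1.0]]
wrist_force: [-0.5, 1.0, -0.1]
gripper_width: 0.633
```

Call:
drive_tool([
  [0.3,0.25,0,0],
  [0.6,0.5,0,0],
  [0.9,0.75,0,0],
  [0.9,0.75,0,0],
])

```text
time_s: 1.15
tcp_pos: [0.345, 0.3536, 0.2922]
ee_rot: [[0.949, -0.315, -0.0], [-0.315, -0.949, -0.0], [-0.0, 0.0, -1.0]]
wrist_force: [-0.4, 0.4, -0.3]
gripper_width: 0.176
```

Call:
drive_tool([
  [0.3,0.25,0,0],
  [0.6,0.5,0,0],
  [0.9,0.75,0,0],
  [0.9,0.75,0,0],
])

```text
time_s: 1.65
tcp_pos: [0.4196, 0.2351, 0.2921]
ee_rot: [[0.949, -0.315, -0.0], [-0.315, -0.949, -0.0], [-0.0, 0.0, -1.0]]
wrist_force: [-0.4, 0.2, 0.0]
gripper_width: 0.007
```

Call:
drive_tool([
  [0.3,0.25,0,0],
  [0.6,0.5,0,0],
  [0.9,0.75,0,0],
  [0.9,0.75,0,0],
])

```text
time_s: 2.15
tcp_pos: [0.4943, 0.1164, 0.2918]
ee_rot: [[0.949, -0.315, -0.0], [-0.315, -0.949, -0.0], [-0.0, 0.0, -1.0]]
wrist_force: [0.7, 0.0, 0.4]
gripper_width: 0.008
```

Call:
drive_tool([
  [0.3,0.25,0,-0.08],
  [0.6,0.5,0,-0.16],
  [0.88,0.75,0,-0.25],
  [0.88,0.75,0,-0.33],
  [0.88,0.75,0,-0.33],
  [0.88,0.75,0,-0.33],
])

```text
time_s: 2.9
tcp_pos: [0.5653, -0.0003, 0.2923]
ee_rot: [[0.942, 0.335, 0.0], [0.335, -0.942, 0.0], [0.0, -0.0, -1.0]]
wrist_force: [0.2, -0.2, 0.7]
gripper_width: 0.005
```

```bash
python3 -c "
from h import *
plan(lug[2],.06)"
```

```text
t 2.9 tcp [ 5.653e-01 -3.000e-04  2.923e-01] frac [1.000e-03 1.800e-02 1.352e+00] turn -0.0 F [ 0.2 -0.2  0.7] tilt [0.0001 0.0002]
```

Call:
drive_tool([
  [0,0.02,0.45,0],
  [0,0.02,0.9,0],
  [0,0.02,0.95,0],
  [0,0.02,0.95,0],
])

```text
time_s: 3.4
tcp_pos: [0.5672, -0.0033, 0.1796]
ee_rot: [[0.942, 0.336, 0.002], [0.336, -0.942, -0.0], [0.002, 0.001, -1.0]]
wrist_force: [0.2, 0.3, 0.1]
gripper_width: 0.004
```

Call:
drive_tool([
  [0,0,0.25,0],
  [0,0,0.4,0],
  [0,0,0.4,0],
  [0,0,0.4,0],
])

```text
time_s: 3.9
tcp_pos: [0.5676, -0.0036, 0.1326]
ee_rot: [[0.942, 0.336, 0.005], [0.336, -0.942, 0.001], [0.005, 0.001, -1.0]]
wrist_force: [-0.5, 0.7, 0.5]
gripper_width: 0.001
```

Run:
```python
from h import *
plan(lug[2],.05)
ims=[]
for n in("top","side"):
    c=capture(n); u,v=proj(c,np.r_[O,.05]).astype(int)
    ims.append(cv2.resize(c["color"][v-75:v+75,u-75:u+75],None,fx=2.66,fy=2.66,interpolation=cv2.INTER_CUBIC))
cv2.imwrite("pics/chk1.png",np.hstack(ims))
```

```text
t 3.9 tcp [ 0.5676 -0.0036  0.1326] frac [-0.008 -0.016  0.105] turn 0.0 F [-0.5  0.7  0.5] tilt [0.0045 0.0007]
```

View pics/chk1.png

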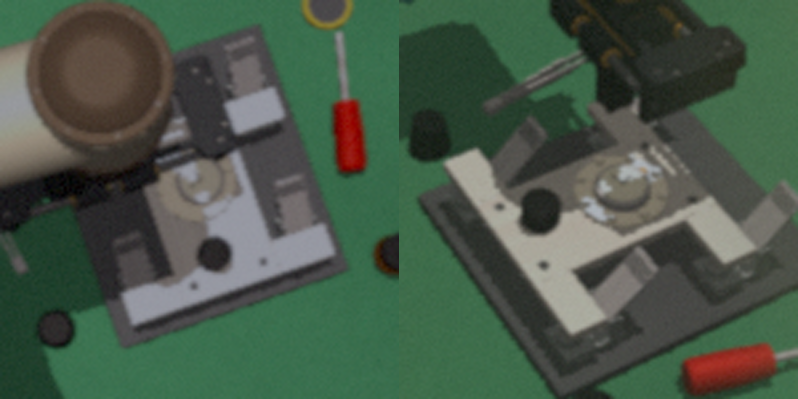

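The picture shows the fingertips above lug 2 (side crop ~(615,90)), clear of the tongues. Now I press in small steps.

Call:
drive_tool([
  [-0.01,-0.02,0.05,0],
  [-0.01,-0.02,0.09,0],
  [-0.01,-0.02,0.1,0],
  [-0.01,-0.02,0.1,0],
  [-0.01,-0.02,0.1,0],
])

```text
time_s: 4.62
tcp_pos: [0.5641, -0.002, 0.1201]
ee_rot: [[0.942, 0.336, -0.0], [0.336, -0.942, -0.0], [-0.0, 0.0, -1.0]]
wrist_force: [-4.8, 1.4, 12.2]
gripper_width: 0.004
```

Call:
drive_tool([
  [0,0,0.01,0],
  [0,0,0.01,0],
  [0,0,0.01,0],
])

```text
time_s: 5.0
tcp_pos: [0.5641, -0.002, 0.12]
ee_rot: [[0.942, 0.337, 0.0], [0.337, -0.942, -0.001], [0.0, 0.001, -1.0]]
wrist_force: [-6.2, 2.6, 18.2]
gripper_width: 0.006
```

Call:
drive_tool([
  [0,0,0.01,0],
  [0,0,0.01,0],
  [0,0,0.01,0],
])

```text
time_s: 5.38
tcp_pos: [0.5641, -0.002, 0.1199]
ee_rot: [[0.941, 0.337, 0.0], [0.337, -0.941, -0.001], [0.0, 0.001, -1.0]]
wrist_force: [-9.5, 1.7, 24.8]
gripper_width: 0.005
```

Lug 2 is firm: 25 N with no sinking. Next is lug 1.

Call:
drive_tool([
  [0,0,-0.2,0],
  [0,0,-0.4,0],
  [-0.4,0,-0.4,0],
  [-0.8,0,-0.4,0],
  [-1,0,-0.4,0],
  [-1,0,-0.4,0],
  [-1,0,-0.4,0],
])

```text
time_s: 6.25
tcp_pos: [0.4522, -0.0422, 0.1641]
ee_rot: [[0.942, 0.336, 0.001], [0.336, -0.942, 0.0], [0.001, 0.0, -1.0]]
wrist_force: [0.4, 0.1, -0.1]
gripper_width: 0.005
```

```bash
python3 -c "
from h import *
plan(lug[1],.051)"
```

```text
t 6.25 tcp [ 0.4522 -0.0422  0.1641] frac [0.006 0.004 0.359] turn 0.0 F [ 0.4  0.1 -0.1] tilt [0.0014 0.    ]
```

Call:
drive_tool([
  [0,0,0.2,0],
  [0,0,0.32,0],
  [0,0,0.35,0],
  [0,0,0.37,0],
  [0,0,0.37,0],
  [0,0,0.37,0],
])

```text
time_s: 7.0
tcp_pos: [0.4518, -0.0422, 0.1201]
ee_rot: [[0.942, 0.336, 0.002], [0.336, -0.942, 0.0], [0.002, 0.0, -1.0]]
wrist_force: [0.8, 1.7, 2.4]
gripper_width: 0.01
```

Call:
drive_tool([
  [0,0,0.01,0],
  [0,0,0.01,0],
  [0,0,0.01,0],
])

```text
time_s: 7.38
tcp_pos: [0.4517, -0.0422, 0.1186]
ee_rot: [[0.942, 0.336, 0.002], [0.336, -0.942, 0.0], [0.002, 0.0, -1.0]]
wrist_force: [-0.1, 2.1, 4.8]
gripper_width: 0.005
```

Call:
drive_tool([
  [0,0,0.01,0],
  [0,0,0.01,0],
  [0,0,0.01,0],
])

```text
time_s: 7.75
tcp_pos: [0.4516, -0.0422, 0.1174]
ee_rot: [[0.942, 0.336, 0.001], [0.336, -0.942, 0.0], [0.001, 0.0, -1.0]]
wrist_force: [0.2, 2.0, 6.2]
gripper_width: 0.002
```

Call:
drive_tool([
  [0,0,0.02,0],
  [0,0,0.02,0],
  [0,0,0.02,0],
])

```text
time_s: 8.12
tcp_pos: [0.4516, -0.0422, 0.1165]
ee_rot: [[0.942, 0.337, 0.001], [0.337, -0.942, 0.0], [0.001, 0.0, -1.0]]
wrist_force: [-5.3, 4.1, 18.9]
gripper_width: 0.007
```

Call:
drive_tool([
  [0,0,-0.05,0],
  [0,0,-0.2,0],
  [0,0,-0.45,0],
  [0.23,0,-0.45,0],
  [0.46,0,-0.45,0],
  [0.46,0,-0.45,0],
  [0.46,0,-0.45,0],
])

```text
time_s: 9.0
tcp_pos: [0.5019, -0.0243, 0.1677]
ee_rot: [[0.942, 0.335, -0.003], [0.335, -0.942, -0.0], [-0.003, -0.001, -1.0]]
wrist_force: [-0.7, -0.5, 0.6]
gripper_width: 0.002
```

Run:
```python
from h import *
plan(ton[1],.0397)
ims=[]
for n in("top","side"):
    c=capture(n); u,v=proj(c,np.r_[O,.05]).astype(int)
    ims.append(cv2.resize(c["color"][v-75:v+75,u-75:u+75],None,fx=2.66,fy=2.66,interpolation=cv2.INTER_CUBIC))
cv2.imwrite("pics/chk2.png",np.hstack(ims))
```

```text
t 9.0 tcp [ 0.5019 -0.0243  0.1677] frac [0.027 0.006 0.483] turn -0.0 F [-0.7 -0.5  0.6] tilt [-0.003  -0.0005]
```

View pics/chk2.png

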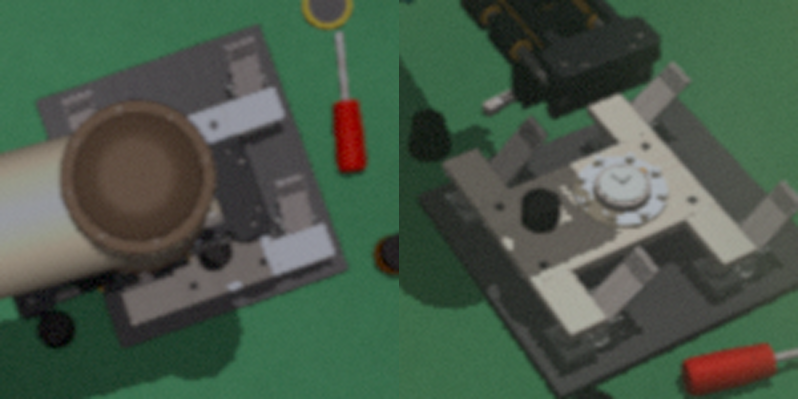

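Lug 1 sinks 3.5 mm to a stop (0.1200 → 0.1165), so it is the sprung one. The picture shows the plate and the things on it unmoved and the lug sprung back. Now I press tongue 1.

Call:
drive_tool([
  [0.02,0,0.1,0],
  [0.02,0,0.2,0],
  [0.02,0,0.26,0],
  [0.02,0,0.32,0],
  [0.02,0,0.38,0],
  [0.02,0,0.43,0],
  [0.02,0,0.46,0],
  [0.02,0,0.48,0],
  [0.02,0,0.48,0],
  [0.02,0,0.48,0],
])

```text
time_s: 10.35
tcp_pos: [0.5052, -0.0232, 0.1109]
ee_rot: [[0.942, 0.335, -0.001], [0.335, -0.942, -0.0], [-0.001, -0.0, -1.0]]
wrist_force: [1.7, 0.6, 2.6]
gripper_width: 0.006
```

Call:
drive_tool([
  [0,0,0.02,0],
  [0,0,0.02,0],
  [0,0,0.02,0],
])

```text
time_s: 10.72
tcp_pos: [0.5052, -0.0232, 0.1095]
ee_rot: [[0.942, 0.336, -0.0], [0.336, -0.942, -0.0], [-0.0, 0.0, -1.0]]
wrist_force: [-0.1, 0.7, 10.1]
gripper_width: 0.004
```

Call:
drive_tool([
  [0,0,0.02,0],
  [0,0,0.02,0],
  [0,0,0.02,0],
])

```text
time_s: 11.1
tcp_pos: [0.5053, -0.0232, 0.1092]
ee_rot: [[0.942, 0.337, 0.0], [0.337, -0.942, -0.001], [-0.0, 0.001, -1.0]]
wrist_force: [-4.6, 2.7, 25.4]
gripper_width: -0.0
```

Call:
drive_tool([
  [0,0,-0.05,0],
  [0,0,-0.3,0],
  [0,0,-0.7,0],
  [0,0,-1,0],
  [0,0,-1,0],
])

```text
time_s: 11.72
tcp_pos: [0.5052, -0.0232, 0.2279]
ee_rot: [[0.942, 0.335, 0.002], [0.335, -0.942, 0.001], [0.002, -0.0, -1.0]]
wrist_force: [0.8, 0.2, -0.6]
gripper_width: 0.009
```

Call:
drive_tool([
  [-0.2,-0.3,-0.4,0],
  [-0.4,-0.7,-0.8,0],
  [-0.4,-1,-0.8,0],
  [-0.4,-1,-0.8,0],
])

```text
time_s: 12.22
tcp_pos: [0.418, 0.075, 0.3214]
ee_rot: [[0.941, 0.339, -0.003], [0.339, -0.941, -0.0], [-0.003, -0.001, -1.0]]
wrist_force: [-0.1, -0.0, 1.0]
gripper_width: 0.006
```

Call:
drive_tool([
  [0,-0.5,0,0],
  [0,-1,0,0],
  [0,-1,0,0],
  [0,-1,0,0],
])

```text
time_s: 12.72
tcp_pos: [0.3793, 0.186, 0.3206]
ee_rot: [[0.942, 0.335, -0.003], [0.335, -0.942, -0.003], [-0.004, 0.002, -1.0]]
wrist_force: [0.2, 0.1, 0.4]
gripper_width: 0.008
```

Run:
```python
from h import *
plan(lug[1],.05)
ims=[]
for n in("top","side"):
    c=capture(n); u,v=proj(c,np.r_[O,.05]).astype(int)
    if n=="top":
        im=c["color"]; hsv=cv2.cvtColor(im,cv2.COLOR_BGR2HSV)
        m=((hsv[...,1]<45)&(hsv[...,2]>140)).astype(np.uint8)*255
        w=np.zeros_like(m); w[155:290,290:425]=255; m&=w
        cs,_=cv2.findContours(m,cv2.RETR_EXTERNAL,cv2.CHAIN_APPROX_NONE); k=max(cs,key=cv2.contourArea)
        print(cv2.minAreaRect(np.array([ray(c,*p[0],.05)[:2] for p in k],np.float32)))
    ims.append(cv2.resize(c["color"][v-75:v+75,u-75:u+75],None,fx=2.66,fy=2.66,interpolation=cv2.INTER_CUBIC))
cv2.imwrite("pics/chk3.png",np.hstack(ims))
```

```text
t 12.72 tcp [0.3793 0.186  0.3206] frac [-0.052  1.996  1.675] turn -0.0 F [0.2 0.1 0.4] tilt [-0.0034 -0.0032]
((0.5368309020996094, -0.0866880863904953), (0.1459379345178604, 0.17289702594280243), 19.550779342651367)
```

View pics/chk3.png

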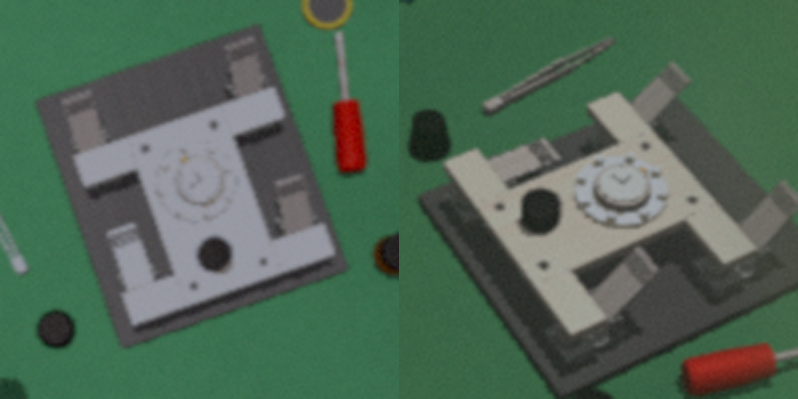

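The picture shows tongue 1 flat (left crop (130,255), right crop (520,160)), the other three still standing, and the plate and bystanders in place.

```bash
python3 -c "
from station import order; print(order.finish_job())"
```

```text
the job is handed in; nothing more can be done
None
```

I found the sprung lug, lug 1, and pressed its shim tongue flat; the job is handed in at about 13 s of the 48 s allowed.

- **Finding the lug:** Lug 2 held firm at 25 N with no sinking. Lug 1 gave way under 2–6 N and sank 3.5 mm to its stop. I did not press lugs 3 and 4, because only one lug is sprung.
- **Pressing the tongue:** The fingertips stopped at 39.5–39.8 mm height with 25 N on the tongue, against 39.7 mm expected when flat. The arm then withdrew clear of everything.
- **Last checks:** The final pictures show tongue 1 flat and the other three shims standing. The plate reads within 0.2 mm and 0.05° of where it started, and the bystanders in view (oil jar only partly) look undisturbed. No check failed or disagreed.

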